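# Jack up the edge of the induction plate and hold it

### The job

A right-hand foot of the induction plate is to be refitted, so its right-hand edge must be jacked up: lay the round rubber pad flat in the round cup of the little lever jack's saddle, then move the jack so that the pad sits centred under the marked lift point of the plate's steel tab, with the handle still up. Pump the handle once as a trial (all the way down, then let it come all the way up again), then press it all the way down once more and finish holding it down, so that the jack alone carries the raised edge. Do not push the plate about or lift it by hand, and leave the salt shaker, and the steel canister standing on the plate, as they are.

Things in the scene. Friction and masses are not known exactly. Their poses are not given: they have to be found in the camera images.
- pad: loose round black rubber pad (a puck) 40 mm in diameter and 16 mm thick, 30 g, lying flat on the worktop at the start. Origin at the centre of its underside, z up its axis.
- jack: loose grey steel lever jack, 0.9 kg, may be slid. Origin on the worktop below the saddle cup's centre; +y forwards (handle to saddle), z up. Base plate 56 mm wide, 8 thick, y -150 to +18 mm. Upright carrying block behind the saddle: 24 mm wide (x), y -65 to -35, z 8 to 68; grip it across its width from above. Handle pivot at y -85, z 45 mm; the handle runs backwards (-y) and upwards.
- jack_grip (a point): centre of the jack's carrying block, 45 mm above the worktop (23 mm below the block's top) and 50 mm behind the saddle's centre; axes as jack.
- cup_floor (a point): centre of the inner floor of the saddle cup (moves up with the saddle). With the handle up it is 25 mm above the worktop. The cup is 46 mm across inside, 53 mm outside, and its rim stands 6 mm above this floor, so the seated pad stands 10 mm proud of the rim.
- jack_handle (a joint): handle angle, rad: 0 = up (rest, 0.45 rad above level), 0.5 = all the way down (stop, 0.05 rad below level). The saddle rises 40 mm per rad, 20 mm in all. A spring brings the handle up and the saddle down when let go; nothing latches. Pressing the paddle takes about 2 N free and up to about 9 N with the plate's weight on it.
- handle_paddle (a point): centre of the top face of the rubber paddle at the handle's end (34 mm wide, 44 long, 10 thick): press here with shut fingertips. The face lies 5 mm above the handle's axis, 130 mm from the pivot (pivot axis = jack x); it falls from about 106 to 44 mm above the worktop and moves about 15 mm backwards (jack -y) on the way.
- hob: compact induction plate: flat black box 200 mm (x) by 220 mm (y), top 60 mm above the worktop, on four feet 14 mm high, 2 to 3 kg, loose. Origin on the worktop under its centre, z up. From mid-length of its -y side (the robot's right) a steel tab sticks out 64 mm, 60 mm wide, 6 mm thick, underside 47 mm above the worktop, with free space below it.
- lift_point (a point): the marked lift point: centre of the tab's underside, 34 mm out from the box's side, below the round boss (24 mm) on the tab's top; 47 mm above the worktop at the start. The seated pad's top is at 41 mm with the handle up: it slides under with 6 mm to spare. Axes as hob: the jack comes in from the hob's -y side, jack +y along hob +y.
- hob_far (a point): point on the worktop midway between the plate's two far feet (hob +y side), about which it tips when the tab is raised.
- salt_shaker: bystander: grey and clear salt shaker, 44 mm across, 90 mm tall; origin at its foot
- canister: bystander: small steel clip canister, 60 mm across, 64 mm tall, 0.14 kg, standing near the middle of the induction plate (it rides along when the plate tips a little); origin at its foot

How it is judged:
By the outcome, as a careful person would: the job done as asked, in the order asked, and still so for the second after the job is handed in, while the arm keeps its last pose, push and grip.
It also fails if it takes over 72 s, if anything falls off the work surface, if the arm or the gripper's body presses on something with over 40 N, if the wrist force passes 120 N, or if a joint passes its speed limit or range.

### The arm

A 7-joint arm with a two-finger parallel gripper is mounted at the origin on a cart in front of the work surface, level with it; the furniture and walls round the work are solid. World frame = base frame: x ahead of the robot, y to its left, z up, the work surface at z = 0. Lengths are in m, angles in rad, forces in N, time in s.
With the tool pointing down it reaches from about 0.35 to 0.775 m from the base axis. Payload 3.1 kg.
Tool frame: the origin (TCP) lies between the finger pads; the fingertips stand 22 mm ahead of it and the grasp point (between the pads) lies 3 mm ahead of it; z points along the fingers, y is the line along which they close (so a half turn about z gives the same grasp; the last joint's range is limited). The gripper opens to 85 mm and grips with 20 to 120 N. Pads are 22 mm wide; open, the fingers measure 114 mm over their backs; the gripper's body (76 mm by 85 mm) begins 54 mm behind the grasp point. The pads swing forward as they close: fully open they stand 13 mm farther back than shut.
Start: joints at [-1.34, 0.311, 0.014, 1.512, -0.004, 1.319, -0.027], TCP at [0.148, 0.53, 0.253] pointing down, gripper open.
Joint ranges: [-2.7, 2.7], [-0.3, 1.91], [-1.27, 1.3], [0.12, 2.57], [-1.44, 4.58], [0.2, 2.03], [-3.05, 3.05]. Speed limits (rad/s): [2.79, 2.79, 3.14, 3.14, 3.14, 3.14, 3.14].

### API

Orientations are given as a rotation vector (axis times angle).
In Python, from bench import bot gives the robot as it stands.
- The arm moves only by the tool nudge_tcp, called after "Call:" as name(argument=value, ...) on one line, values as JSON. Schema: {"type":"object","properties":{"segments":{"type":"array","items":{"type":"array","items":{"type":"array","items":{"type":"number"},"minItems":6,"maxItems":6},"minItems":1,"maxItems":20},"minItems":1,"maxItems":1},"jaw":{"type":"number"},"only":{"type":"string"},"quiet":{"type":"boolean"},"lines":{"type":"string"}},"required":["segments"],"additionalProperties":false}. segments is a list that holds a single list of rows (three levels of brackets), with 1 to 20 rows, each of 6 numbers: dx, dy, dz in m, then a rotation vector rx, ry, rz in rad; each row is the pose to reach, as a shift and turn from the pose commanded when the call began, along the tool's axes at that moment; what a row does not reach only later rows make up. A row lasts 1/12 s, in which the tool goes at most 0.0417 m and 0.125 rad, less where a joint would pass 70% of its speed; a pose out of reach is approached as far as the arm can. jaw is the finger opening in m, set as the call begins (left out keeps the last). The fingers move at their own pace and stop on an object; the grip force is fixed at half the most. Time passes only in rows, so rows that do not move let the fingers close. The tool returns the time, the measured TCP pose, the force, the opening and the grip force at its end. only (a regular expression) keeps the lines of the reply that match it, lines (a string "A,B") keeps lines A to B, and quiet returns only ok. Input that does not fit is refused with a message, and nothing moves.
- bot.state(): the state, without advancing time (a new reading comes with each control period).
- bot.get_image(name): name is "side" or "top"; returns the picture (384x512x3 uint8, red, green, blue); there is no depth.
- bot.camera_params(name): a dict with "intrinsics" (3x3 intrinsics, pixels), "cam_to_world" (4x4, takes a point from camera to world coordinates). Camera axes: x right, y up, looking along -z (the intrinsics and any distortion apply to the point x, -y, -z); pixel columns grow to the right and rows downward; lengths in m; the calibration is good to about 2 mm. A picture is of the moment at which its call begins. camera_params takes no time and is no camera call.
- bot.sign_off(): hands the job in; it is judged then, once.
The state is a dict: "clock": time; "qpos": joint angles; "joint_vel": joint speeds; "joint_efforts": joint torques, N m; "position": TCP position; "tool_rot": TCP orientation; "ft_force": force on the tool from outside, world axes, zero at the start; "ft_torque": the same for the moment, N m; "width": finger opening in m; "gripper_force": force on a finger pad.
Only numpy, scipy, OpenCV 4.12 (cv2) and the standard library are available. Lean on these libraries where they do the work, as an engineer would, in place of code of your own. Each camera call takes 0.05 s, during which the arm holds its last target. There are 200 camera calls.

## Working session

There is one attempt and no reset: what is moved stays moved. The work goes in short steps, Python scripts to look and compute and a tool call to move; the robot and the scene stay as the last step left them, time stands still between calls to the robot, and variables do not carry over. Pictures are saved under pics/ and viewed, at most 13 in all, crops included, and the job is handed in when it is done.

```bash
ls; mkdir -p pics; python3 - <<'E'
from bench import bot
import cv2,numpy as np
s=bot.state()
for k in("clock","position","tool_rot","ft_force","width"):print(k,s[k])
for n in("side","top"):
    im=bot.get_image(n);cv2.imwrite(f"pics/{n}0.png",im[:,:,::-1]);p=bot.camera_params(n);print(n,p["intrinsics"],p["cam_to_world"],[k for k in p])
E
```

```text
bench.py
pics
clock 0.0
position [0.14797759 0.52900834 0.25220533]
tool_rot [-0.42700663 -3.11219163  0.00372503]
ft_force [-0.37526038  0.24472659  0.62183037]
width 0.0849716919133582
side [[415.96049259   0.         258.35847898]
 [  0.         415.96049259 194.69795325]
 [  0.           0.           1.        ]] [[ 0.88564543  0.29626103 -0.35757737  0.16588214]
 [-0.46405392  0.53661221 -0.70477039 -0.53052539]
 [-0.01691562  0.79011185  0.61272924  0.74961545]
 [ 0.          0.          0.          1.        ]] ['intrinsics', 'cam_to_world']
top [[389.93711607   0.         251.57308282]
 [  0.         389.93711607 190.57409123]
 [  0.           0.           1.        ]] [[-0.02669055  0.98243269 -0.18469874  0.32142313]
 [-0.99931502 -0.03096032 -0.02027173  0.20539291]
 [-0.02563394  0.18403116  0.98258609  1.26544002]
 [ 0.          0.          0.          1.        ]] ['intrinsics', 'cam_to_world']
```

View pics/side0.png

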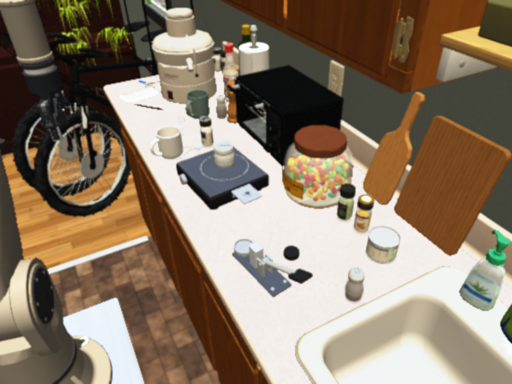

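View pics/top0.png

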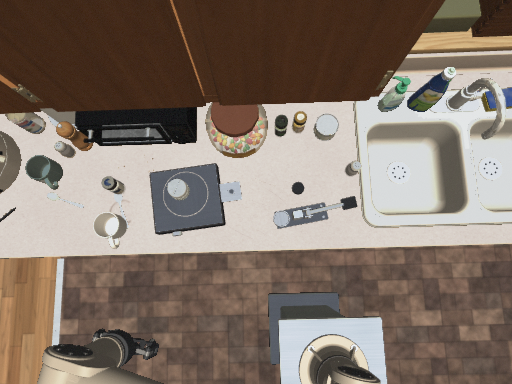

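The top view shows the hob at about (188,198), its tab at (231,191), the jack cup at (282,218), the paddle at (349,203) and the pad at (298,188). In the side view the tab is at (248,196), the cup at (243,247), the pad at (291,253) and the paddle at (302,274).

```bash
cat > h.py <<'E'
from bench import bot
import cv2,numpy as np
from scipy.spatial.transform import Rotation as R
P={n:bot.camera_params(n) for n in("side","top")}
def ray(n,uv):
    K,T=P[n]["intrinsics"],P[n]["cam_to_world"]
    d=np.linalg.inv(K)@[uv[0],uv[1],1]; d=T[:3,:3]@(d*[1,-1,-1])
    return T[:3,3],d/np.linalg.norm(d)
def plane(n,uv,z):
    o,d=ray(n,uv); return o+d*(z-o[2])/d[2]
def tri(a,b):  # a side px, b top px -> point, gap
    o1,d1=ray("side",a);o2,d2=ray("top",b)
    s=np.linalg.lstsq(np.c_[d1,-d2],o2-o1,rcond=None)[0]
    p,q=o1+s[0]*d1,o2+s[1]*d2
    return (p+q)/2,np.linalg.norm(p-q)
def proj(n,p):
    K,T=P[n]["intrinsics"],P[n]["cam_to_world"]
    c=T[:3,:3].T@(np.asarray(p)-T[:3,3])*[1,-1,-1]; c=K@c; return c[:2]/c[2]
def tool(target,Rt=None):  # shift in tool axes from measured pose
    s=bot.state(); r=R.from_rotvec(s["tool_rot"]); return r.inv().apply(np.asarray(target)-s["position"])
E
python3 - <<'E'
import cv2,numpy as np
t=cv2.imread("pics/top0.png");s=cv2.imread("pics/side0.png")
a=cv2.resize(t[150:240,140:365],None,fx=3.5,fy=3.5,interpolation=cv2.INTER_CUBIC)
b=cv2.resize(s[180:300,170:325],None,fx=5,fy=5,interpolation=cv2.INTER_CUBIC)
cv2.imwrite("pics/tc.png",a);cv2.imwrite("pics/sc.png",b);print(a.shape,b.shape)
E
```

```text
(315, 788, 3) (600, 775, 3)
```

View pics/tc.png

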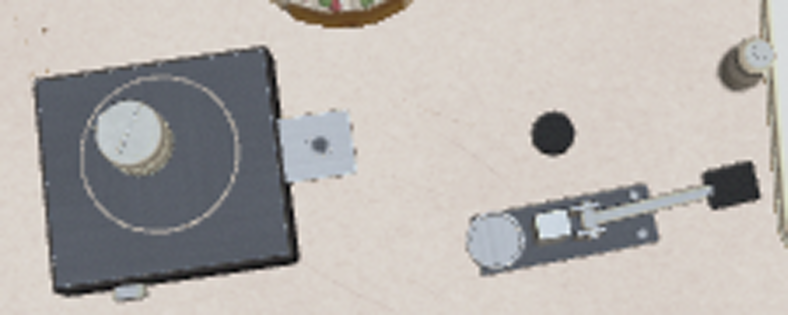

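View pics/sc.png

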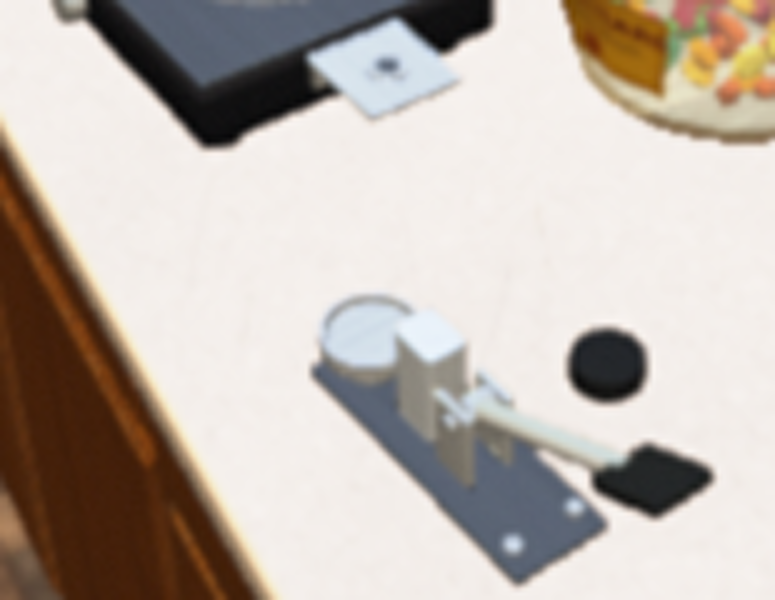

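The crops show everything clearly. Top crop: tab corners at about (278,120), (350,111), (356,172), (287,182), boss (320,145), cup (495,240), block top (553,224), paddle (731,185), pad (553,134). Side crop: boss (387,66), cup rim (370,333), block top (432,338), pad top (607,360).

```bash
python3 - <<'E'
from h import *
t=cv2.imread("pics/top0.png").astype(int);s=cv2.imread("pics/side0.png").astype(int)
def blobs(im,box,f,amin=15):
    x0,y0,x1,y1=box;c=im[y0:y1,x0:x1]
    m=f(c).astype(np.uint8);n,l,st,ce=cv2.connectedComponentsWithStats(m)
    for i in range(1,n):
        if st[i,4]>=amin:
            cs=cv2.findContours((l==i).astype(np.uint8),cv2.RETR_EXTERNAL,cv2.CHAIN_APPROX_NONE)[0][0]
            r=cv2.minAreaRect(cs); print(np.round(ce[i]+[x0,y0],2),st[i,4],"rect",np.round(np.array(r[0])+[x0,y0],1),np.round(r[1],1),round(r[2],1))
dark=lambda c:c.max(2)<70
blue=lambda c:(c[:,:,0]-c[:,:,2]>4)&(c.max(2)>130)
print("top dark");blobs(t,(270,150,365,240),dark)
print("top blue");blobs(t,(215,150,330,240),blue)
print("side dark");blobs(s,(230,220,325,300),dark)
print("side blue");blobs(s,(225,180,275,260),blue)
u=lambda x,y:((x+.5)/3.5+139.5,(y+.5)/3.5+149.5)
v=lambda x,y:((x+.5)/5+169.5,(y+.5)/5+179.5)
for nme,a,b in [("boss",(387,66),(320,145)),("tabTL",(308,60),(278,120)),("tabTR",(398,18),(350,111) if 0 else (278,120)),
 ("tab near-far",(460,77),(350,111)),("tab out-near",(374,118),(356,172)),("tab L near",(308,60),(287,182)),("tab L far",(398,18),(278,120)),
 ("cup rim",(370,333),(495,240)),("block",(432,338),(553,224)),("pad",(607,360),(553,133)),
 ("base rear near",(519,584),(657,242)),("paddle",(655,480),(731,184))]:
    p,g=tri(v(*a),u(*b)); print(nme,p.round(4),round(g,4))
E
```

```text
top dark
[297.74 187.84] 106 rect [297.8 187.8] [10.6 11.3] 45.0
[348.74 202.57] 141 rect [348.4 202.6] [10.2 14.1] 76.0
top blue
[230.06 191.36] 353 rect [230.  191.3] [18.  20.1] 81.9
[314.41 210.64] 81 rect [316.5 212. ] [10. 25.] 90.0
[281.38 218.22] 200 rect [281.5 218.5] [15. 15.] 90.0
[297.85 213.69] 61 rect [297.8 213.8] [6.7 8.9] 80.5
side dark
[290.97 252.76] 157 rect [291.1 252.9] [13.9 13. ] 18.4
[299.96 275.75] 175 rect [299.8 275.5] [20.4 11.9] 21.8
side blue
[246.26 193.05] 337 rect [246.4 193.2] [16.5 25.8] 68.2
[246.53 246.4 ] 280 rect [247.8 245.3] [14.9 27.9] 84.8
[267.19 257.65] 26 rect [267.4 258.3] [6.9 5.8] 31.0
boss [0.5501 0.2955 0.0512] 0.0001
tabTL [0.551  0.3415 0.0341] 0.0547
tabTR [0.5751 0.3333 0.0507] 0.0011
tab near-far [0.5808 0.2677 0.0509] 0.0
tab out-near [0.5256 0.2635 0.0464] 0.001
tab L near [0.5169 0.3266 0.0471] 0.0017
tab L far [0.5751 0.3333 0.0507] 0.0011
cup rim [0.4621 0.1393 0.0234] 0.0002
block [0.471  0.0892 0.0595] 0.0004
pad [0.5627 0.0802 0.0083] 0.0001
base rear near [ 0.4598 -0.0122 -0.0008] 0.0024
paddle [ 0.4962 -0.0614  0.0983] 0.0005
```

```bash
python3 - <<'E'
from h import *
u=lambda x,y:((x+.5)/3.5+139.5,(y+.5)/3.5+149.5)
v=lambda x,y:((x+.5)/5+169.5,(y+.5)/5+179.5)
def pr(n,a,b=None):print(n,a.round(4),"" if b is None else b.round(4))
yaw=lambda a,b:round(float(np.degrees(np.arctan2(-(b-a)[0],(b-a)[1]))),2) # dir of +y
boss=plane("top",u(320,145),.054);pr("boss",boss,plane("side",v(387,66),.054))
C=[plane("top",u(*c),.053) for c in[(278,120),(350,111),(356,172),(287,182)]]
pr("tabc",sum(C)/4); print("tab yaw",yaw(C[1],C[0]),yaw(C[2],C[3]))
pr("tab rect c",plane("top",(230,191.3),.053),plane("side",(246.4,193.2),.053))
H=[plane("top",u(*c),.06) for c in[(38,80),(266,50),(298,258),(57,288)]]
pr("hob",sum(H)/4);print("hob yaw",yaw(H[1],H[0]),yaw(H[2],H[3]),np.linalg.norm(H[1]-H[0]),np.linalg.norm(H[2]-H[1]))
cup=plane("top",(281.45,218.35),.031);blk=plane("top",(297.85,213.75),.068);pad=plane("top",(297.77,187.82),.014);pd=plane("top",(348.6,202.6),.104)
pr("cup",cup,plane("side",v(370,333),.031));pr("blk",blk,plane("side",v(432,338),.068));pr("pad",pad,plane("side",(291,252.8),.009));pr("paddle",pd,plane("side",(299.9,275.6),.104))
print("jack yaw",yaw(blk,cup),yaw(pd,cup),yaw(pd,blk),np.linalg.norm((cup-blk)[:2]),np.linalg.norm((cup-pd)[:2]))
b1=plane("top",u(657,242),.008);b2=plane("top",u(482,275),.008);print("base edge",yaw(b1,b2))
s=bot.state();r=R.from_rotvec(s["tool_rot"]);print(r.as_matrix().round(3))
E
```

```text
boss [0.5496 0.2953 0.054 ] [0.5484 0.2922 0.054 ]
tabc [0.5488 0.2975 0.053 ] 
tab yaw 5.44 6.58
tab rect c [0.5491 0.2988 0.053 ] [0.5468 0.2926 0.053 ]
hob [0.5323 0.4353 0.06  ] 
hob yaw 5.82 5.43 0.20998408032650892 0.19286694782870725
cup [0.4608 0.1385 0.031 ] [0.4589 0.1323 0.031 ]
blk [0.4694 0.0895 0.068 ] [0.4674 0.0815 0.068 ]
pad [0.561  0.0804 0.014 ] [0.5602 0.0761 0.009 ]
paddle [ 0.494  -0.0602  0.104 ] [ 0.4924 -0.0648  0.104 ]
jack yaw 9.89 9.47 9.33 0.049744588356095076 0.20138454926532193
base edge 9.01
[[-0.963  0.269 -0.001]
 [ 0.269  0.963 -0.002]
 [-0.    -0.002 -1.   ]]
```

```bash
cat >> h.py <<'E'
def rot_to(deg):  # turn about tool z so that tool y points along world azimuth deg
    s=bot.state(); m=R.from_rotvec(s["tool_rot"]).as_matrix()
    g=np.array([[0,np.cos(np.radians(deg)),0],[0,np.sin(np.radians(deg)),0],[0,0,-1.]])
    g[:,0]=np.cross(g[:,1],g[:,2]); return R.from_matrix(m.T@g).as_rotvec()
E
python3 -c "
from h import *
print(tool([.5605,.078,.13]).round(4),rot_to(9.4).round(4))"
```

```text
[-0.5187 -0.323   0.1231] [-0.0019  0.0013  1.1341]
```

Call:
nudge_tcp(segments=[[[-0.519, -0.323, 0.123, 0, 0, 1.134], [-0.519, -0.323, 0.123, 0, 0, 1.134], [-0.519, -0.323, 0.123, 0, 0, 1.134], [-0.519, -0.323, 0.123, 0, 0, 1.134], [-0.519, -0.323, 0.123, 0, 0, 1.134], [-0.519, -0.323, 0.123, 0, 0, 1.134], [-0.519, -0.323, 0.123, 0, 0, 1.134], [-0.519, -0.323, 0.123, 0, 0, 1.134], [-0.519, -0.323, 0.123, 0, 0, 1.134], [-0.519, -0.323, 0.123, 0, 0, 1.134], [-0.519, -0.323, 0.123, 0, 0, 1.134], [-0.519, -0.323, 0.123, 0, 0, 1.134], [-0.519, -0.323, 0.123, 0, 0, 1.134], [-0.519, -0.323, 0.123, 0, 0, 1.134], [-0.519, -0.323, 0.123, 0, 0, 1.134], [-0.519, -0.323, 0.123, 0, 0, 1.134], [-0.519, -0.323, 0.123, 0, 0, 1.134], [-0.519, -0.323, 0.123, 0, 0, 1.134]]], jaw=0.06)

```text
clock: 1.6
position: [0.5603, 0.0793, 0.1296]
tool_rot: [-2.031, -2.394, 0.001]
ft_force: [-1.2, -0.1, -0.2]
width: 0.0599
gripper_force: 0.0
```

```bash
python3 - <<'E'
from h import *
s=bot.state();print(s["position"],R.from_rotvec(s["tool_rot"]).as_matrix().round(3))
a=bot.get_image("side")[:,:,::-1];b=bot.get_image("top")[:,:,::-1]
f=cv2.resize(a[160:300,210:360],None,fx=4,fy=4,interpolation=cv2.INTER_CUBIC)
g=cv2.resize(b[150:240,260:345],None,fx=2.35,fy=4,interpolation=cv2.INTER_CUBIC)
g=cv2.copyMakeBorder(g,0,200,0,0,cv2.BORDER_CONSTANT);cv2.imwrite("pics/c1.png",np.hstack([f,g]));print(f.shape,g.shape)
tip=s["position"]+R.from_rotvec(s["tool_rot"]).apply([0,0,.022])
print(tip,proj("side",tip),proj("top",tip))
E
```

```text
[0.56028187 0.07925545 0.12958801] [[-0.163  0.987 -0.002]
 [ 0.987  0.163  0.001]
 [ 0.001 -0.002 -1.   ]]
(560, 600, 3) (560, 200, 3)
[0.56023881 0.07926729 0.10758805] [291.63985789 221.97178997] [300.95679905 182.16045799]
```

View pics/c1.png

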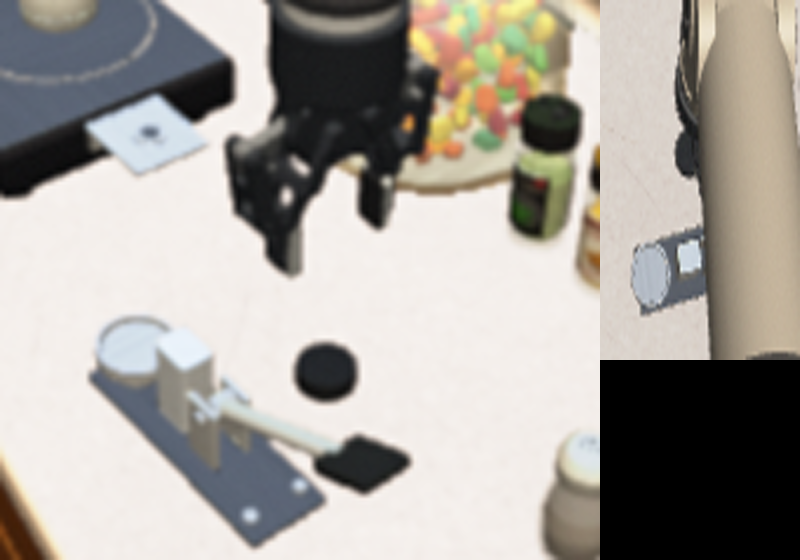

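The side crop shows the open fingertips at about (285,268) and (378,222), with the pad directly below at (326,370). Descending.

Call:
nudge_tcp(segments=[[[0, 0, 0.04, 0, 0, 0], [0, 0, 0.07, 0, 0, 0], [0, 0, 0.09, 0, 0, 0], [0, 0, 0.1016, 0, 0, 0], [0, 0, 0.1016, 0, 0, 0], [0, 0, 0.1016, 0, 0, 0]]])

```text
clock: 2.2
position: [0.5609, 0.08, 0.0292]
tool_rot: [-2.03, -2.398, -0.001]
ft_force: [-0.6, 0.3, 1.0]
width: 0.0599
gripper_force: 0.0
```

Call:
nudge_tcp(segments=[[[0, 0, 0, 0, 0, 0], [0, 0, 0, 0, 0, 0], [0, 0, 0, 0, 0, 0], [0, 0, 0, 0, 0, 0], [0, 0, 0, 0, 0, 0], [0, 0, 0, 0, 0, 0], [0, 0, 0, 0, 0, 0], [0, 0, 0, 0, 0, 0], [0, 0, 0, 0, 0, 0]]], jaw=0)

```text
clock: 2.95
position: [0.5627, 0.0793, 0.0312]
tool_rot: [2.03, 2.395, 0.006]
ft_force: [-0.9, 0.6, 5.7]
width: 0.0368
gripper_force: 59.3
```

Call:
nudge_tcp(segments=[[[0, 0, -0.03, 0, 0, 0], [0, 0, -0.06, 0, 0, 0], [0, 0, -0.08, 0, 0, 0], [0, 0, -0.08, 0, 0, 0], [0, 0, -0.08, 0, 0, 0]]])

```text
clock: 3.37
position: [0.5626, 0.0789, 0.111]
tool_rot: [2.03, 2.394, 0.007]
ft_force: [-0.3, -0.5, -0.0]
width: 0.0366
gripper_force: 60.0
```

```bash
python3 - <<'E'
from h import *
s=bot.state();print(s["position"],s["width"])
a=bot.get_image("side")[:,:,::-1];cv2.imwrite("pics/c2.png",cv2.resize(a[170:300,220:350],None,fx=4.5,fy=4.5,interpolation=cv2.INTER_CUBIC))
for dz in(.028,.012):print(proj("side",s["position"]-[0,0,dz]))
print(tool([.4603,.137,.110]).round(4))
E
```

```text
[0.56259101 0.07893179 0.11104943] 0.03662631559857454
[292.23531336 229.54798118]
[292.46164018 224.47909947]
[ 0.0738 -0.0901 -0.0007]
```

View pics/c2.png

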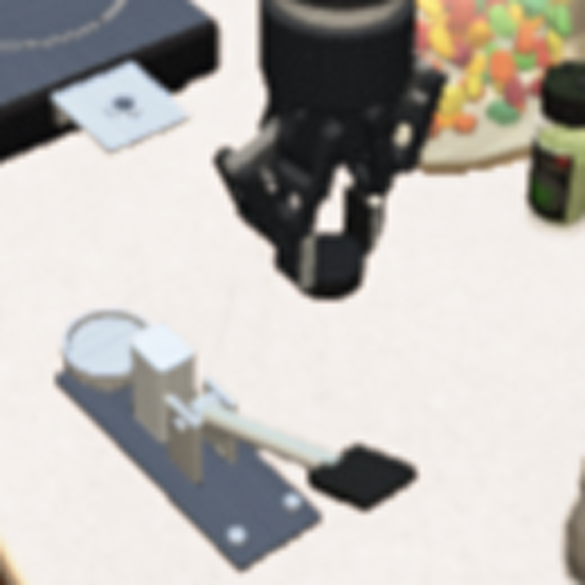

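The pad is held at about (325,268), its axis vertical and centred between the fingers. Moving over the cup.

Call:
nudge_tcp(segments=[[[0.025, -0.03, 0, 0, 0, 0], [0.05, -0.06, 0, 0, 0, 0], [0.075, -0.091, 0, 0, 0, 0], [0.075, -0.091, 0, 0, 0, 0], [0.075, -0.091, 0, 0, 0, 0], [0.075, -0.091, 0, 0, 0, 0]]])

```text
clock: 3.92
position: [0.4588, 0.1378, 0.1082]
tool_rot: [2.031, 2.397, -0.001]
ft_force: [1.7, 0.3, -1.0]
width: 0.0366
gripper_force: 60.1
```

```bash
python3 - <<'E'
from h import *
s=bot.state();print(s["position"],s["width"],rot_to(9.4),tool([.4606,.138,.075]).round(4))
E
```

```text
[0.45875855 0.13777026 0.10815495] 0.03662521480710404 [-0.00047989  0.00070139  0.00068245] [-0.0001  0.0019  0.0332]
```

Call:
nudge_tcp(segments=[[[0, 0.001, 0.018, 0, 0, 0], [0, 0.001, 0.036, 0, 0, 0], [0, 0.001, 0.036, 0, 0, 0], [0, 0.001, 0.036, 0, 0, 0], [0, 0.001, 0.036, 0, 0, 0]]])

```text
clock: 4.33
position: [0.4612, 0.1373, 0.0732]
tool_rot: [2.033, 2.393, 0.001]
ft_force: [-0.0, -0.2, 0.8]
width: 0.0364
gripper_force: 60.2
```

```bash
python3 - <<'E'
from h import *
s=bot.state();print(s["position"],s["width"])
a=bot.get_image("side")[:,:,::-1];b=bot.get_image("top")[:,:,::-1]
f=cv2.resize(a[190:290,200:300],None,fx=5,fy=5,interpolation=cv2.INTER_CUBIC)
g=cv2.resize(b[170:250,260:320],None,fx=5,fy=5,interpolation=cv2.INTER_CUBIC)
g=cv2.copyMakeBorder(g,0,100,0,0,cv2.BORDER_CONSTANT);cv2.imwrite("pics/c3.png",np.hstack([f,g]))
q=lambda p:((proj("side",p)-[200,190])*5+2).round(1)
p=s["position"];print("pad bot",q(p-[0,0,.031]),"pad mid",q(p-[0,0,.023]),"rim",q([.4608,.1385,.031]),proj("top",p))
E
```

```text
[0.46122067 0.13731888 0.07317786] 0.036353773834971244
pad bot [218.9 258.4] pad mid [218.2 246.5] rim [217.9 273.7] [282.5017532  216.64644031]
```

View pics/c3.png

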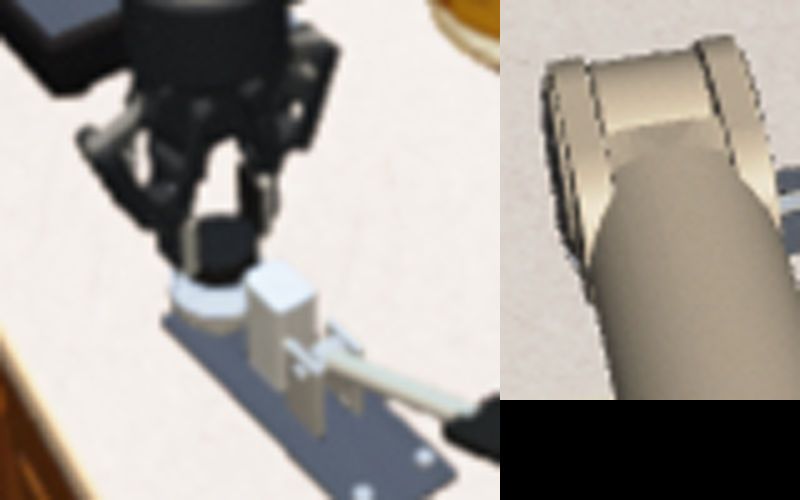

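The pad (bottom front edge at about (222,285)) hangs above the cup, whose rim centre is at about (220,283), within 1–2 mm. Lowering.

Call:
nudge_tcp(segments=[[[0, 0, 0.008, 0, 0, 0], [0, 0, 0.014, 0, 0, 0], [0, 0, 0.016, 0, 0, 0], [0, 0, 0.016, 0, 0, 0], [0, 0, 0.016, 0, 0, 0], [0, 0, 0.016, 0, 0, 0]]])

```text
clock: 4.93
position: [0.4598, 0.1381, 0.0565]
tool_rot: [-2.032, -2.396, 0.0]
ft_force: [-0.5, 0.2, -0.4]
width: 0.0367
gripper_force: 60.2
```

Call:
nudge_tcp(segments=[[[0, 0, 0.001, 0, 0, 0], [0, 0, 0.002, 0, 0, 0], [0, 0, 0.002, 0, 0, 0], [0, 0, 0.002, 0, 0, 0]]])

```text
clock: 5.27
position: [0.46, 0.1382, 0.0561]
tool_rot: [-2.032, -2.395, -0.001]
ft_force: [-3.6, -0.7, 10.4]
width: 0.0367
gripper_force: 61.5
```

Contact is at TCP z 0.056, i.e. pad bottom at 25 mm: the cup floor, not the rim. Releasing and rising.

Call:
nudge_tcp(segments=[[[0, 0, -0.002, 0, 0, 0], [0, 0, -0.002, 0, 0, 0], [0, 0, -0.002, 0, 0, 0], [0, 0, -0.002, 0, 0, 0], [0, 0, -0.002, 0, 0, 0]]], jaw=0.06)

```text
clock: 5.68
position: [0.4598, 0.1381, 0.0564]
tool_rot: [-2.032, -2.396, 0.001]
ft_force: [-0.4, 0.0, -0.6]
width: 0.0602
gripper_force: 0.0
```

Call:
nudge_tcp(segments=[[[0, 0, -0.04, 0, 0, 0], [0, 0, -0.07, 0, 0, 0], [0, 0, -0.07, 0, 0, 0], [-0.04, 0, -0.07, 0, 0, 0], [-0.05, 0, -0.07, 0, 0, 0], [-0.05, 0, -0.07, 0, 0, 0], [-0.05, 0, -0.07, 0, 0, 0]]])

```text
clock: 6.27
position: [0.4679, 0.0881, 0.1263]
tool_rot: [-2.035, -2.393, 0.001]
ft_force: [-0.1, 0.5, 0.4]
width: 0.0599
gripper_force: 0.0
```

```bash
python3 - <<'E'
from h import *
s=bot.state();print(s["position"],tool([.4688,.088,.100]).round(4),rot_to(9.4).round(4))
a=bot.get_image("side")[:,:,::-1];cv2.imwrite("pics/c4f.png",a)
cv2.imwrite("pics/c4.png",cv2.resize(a[190:300,200:330],None,fx=5,fy=5,interpolation=cv2.INTER_CUBIC))
E
```

```text
[0.46785683 0.08805423 0.12629412] [-0.0002  0.0009  0.0263] [-0.0007 -0.0002 -0.0027]
```

View pics/c4.png

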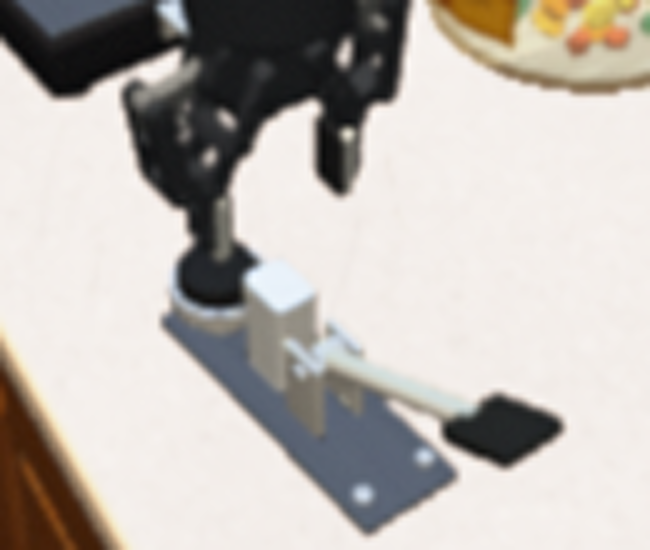

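The pad (215,275) sits flat inside the cup's bright rim. Now gripping the carrying block.

Call:
nudge_tcp(segments=[[[0, 0.001, 0.03, 0, 0, 0], [0, 0.001, 0.06, 0, 0, 0], [0, 0.001, 0.078, 0, 0, 0], [0, 0.001, 0.078, 0, 0, 0], [0, 0.001, 0.078, 0, 0, 0]]])

```text
clock: 6.73
position: [0.468, 0.0899, 0.0478]
tool_rot: [-2.029, -2.396, 0.004]
ft_force: [0.3, 0.7, -0.1]
width: 0.0597
gripper_force: 0.0
```

Call:
nudge_tcp(segments=[[[0, 0, 0, 0, 0, 0], [0, 0, 0, 0, 0, 0], [0, 0, 0, 0, 0, 0], [0, 0, 0, 0, 0, 0], [0, 0, 0, 0, 0, 0], [0, 0, 0, 0, 0, 0], [0, 0, 0, 0, 0, 0], [0, 0, 0, 0, 0, 0], [0, 0, 0, 0, 0, 0]]], jaw=0)

```text
clock: 7.48
position: [0.4701, 0.0894, 0.0502]
tool_rot: [2.031, 2.395, 0.004]
ft_force: [-0.6, 0.4, 5.8]
width: 0.0232
gripper_force: 62.1
```

```bash
python3 - <<'E'
from h import *
s=bot.state();print(s["position"],s["width"],s["ft_torque"],R.from_rotvec(s["tool_rot"]).as_matrix().round(3))
E
```

```text
[0.47012606 0.08942291 0.05021095] 0.02323359491253118 [ 0.03920069  0.3082357  -0.072492  ] [[-0.163  0.987  0.002]
 [ 0.987  0.163  0.001]
 [ 0.001  0.003 -1.   ]]
```

Call:
nudge_tcp(segments=[[[0.002, 0.005, -0.001, 0, 0, 0.01], [0.006, 0.015, -0.001, 0, 0, 0.02], [0.01, 0.025, -0.001, 0, 0, 0.03], [0.014, 0.036, -0.001, 0, 0, 0.04], [0.018, 0.047, -0.001, 0, 0, 0.05], [0.023, 0.058, -0.001, 0, 0, 0.063], [0.028, 0.07, -0.001, 0, 0, 0.063], [0.033, 0.082, -0.001, 0, 0, 0.063], [0.037, 0.092, -0.001, 0, 0, 0.063], [0.04, 0.099, -0.001, 0, 0, 0.063], [0.041, 0.1026, -0.001, 0, 0, 0.063], [0.041, 0.1026, -0.001, 0, 0, 0.063], [0.041, 0.1026, -0.001, 0, 0, 0.063]]])

```text
clock: 8.57
position: [0.5627, 0.1451, 0.0503]
tool_rot: [-2.107, -2.329, 0.003]
ft_force: [-3.4, -2.8, 4.4]
width: 0.0232
gripper_force: 62.1
```

```bash
python3 - <<'E'
from h import *
s=bot.state();print(s["position"],s["width"],s["ft_force"],s["ft_torque"],R.from_rotvec(s["tool_rot"]).as_matrix().round(3))
a=bot.get_image("side")[:,:,::-1];b=bot.get_image("top")[:,:,::-1]
cv2.imwrite("pics/a5.png",a);cv2.imwrite("pics/b5.png",b)
f=cv2.resize(a[150:270,210:320],None,fx=4.2,fy=4.2,interpolation=cv2.INTER_CUBIC)
g=cv2.resize(b[160:240,210:290],None,fx=4.2,fy=4.2,interpolation=cv2.INTER_CUBIC)
g=cv2.copyMakeBorder(g,0,f.shape[0]-g.shape[0],0,0,cv2.BORDER_CONSTANT);o=np.hstack([f,g]);print(o.shape,f.shape);cv2.imwrite("pics/c5.png",o)
E
```

```text
[0.56273565 0.14505512 0.05033961] 0.02323401537083689 [-3.40799083 -2.82244179  4.39029451] [-0.31118233  0.68061824 -0.03605763] [[-0.1    0.995 -0.002]
 [ 0.995  0.1   -0.001]
 [-0.001 -0.002 -1.   ]]
(504, 798, 3) (504, 462, 3)
```

View pics/c5.png

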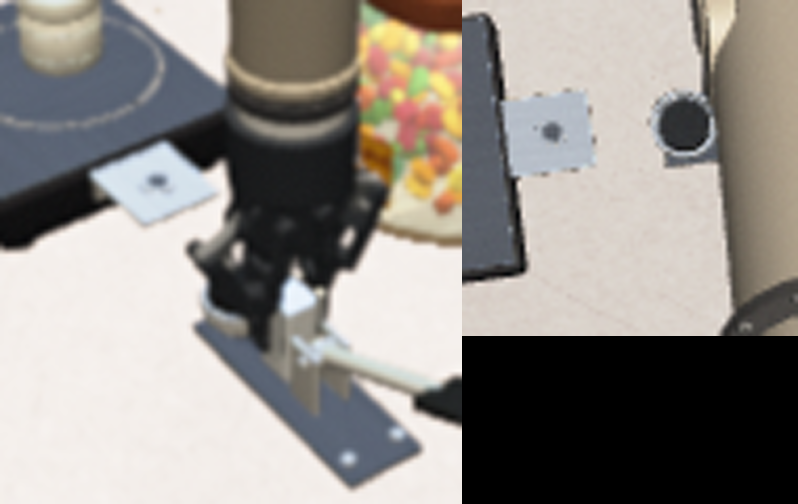

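The top crop shows the pad (684,124) concentric in the cup and the boss at (552,131), so the remaining displacement can be measured directly.

```bash
python3 - <<'E'
from h import *
b=cv2.imread("pics/b5.png").astype(int)
def cen(box,f):
    x0,y0,x1,y1=box;c=b[y0:y1,x0:x1];m=f(c).astype(np.uint8);n,l,st,ce=cv2.connectedComponentsWithStats(m)
    i=1+np.argmax(st[1:,4]); print(st[i,4]); cs=cv2.findContours((l==i).astype(np.uint8),0,1)[0][0]
    return ce[i]+[x0,y0],cv2.minAreaRect(cs)
pd,_=cen((250,175,272,205),lambda c:c.max(2)<70)
bs,_=cen((233,183,249,199),lambda c:c.max(2)<150)
tb,r=cen((215,175,255,210),lambda c:(c[:,:,0]-c[:,:,2]>4)&(c.max(2)>130))
P1=plane("top",pd,.041);B=plane("top",bs,.0545);T=plane("top",np.array(r[0])+[215,175],.053)
th=np.radians(5.8);d=np.array([-np.sin(th),np.cos(th)]);x=np.array([np.cos(th),np.sin(th)])
print("pad",pd,P1,"boss",bs,B,"tab",T,r)
for q in(B,T-np.r_[2e-3*d,0]): v=(q-P1)[:2];print("hob x,y shift",v@x,v@d,v, "tool",tool(np.r_[bot.state()["position"][:2]+v,.0503]).round(4))
E
```

```text
113
1
355
pad [262.59292035 189.47787611] [0.55403637 0.1953555  0.041     ] boss [233. 191.] [0.54952712 0.28916469 0.0545    ] tab [0.54900176 0.29842131 0.053     ] ((15.119998931884766, 16.34000015258789), (17.960512161254883, 20.223255157470703), 81.8698959350586)
hob x,y shift 0.004993843959576367 0.09378464034325287 [-0.00450925  0.09380919] tool [ 0.0938  0.0049 -0.    ]
hob x,y shift 0.0054066150151344085 0.10104696706912683 [-0.0048325   0.10107605] tool [ 1.011e-01  5.300e-03 -1.000e-04]
```

Call:
nudge_tcp(segments=[[[0.006, 0.004, 0, 0, 0, 0], [0.014, 0.0045, 0, 0, 0, 0], [0.024, 0.0045, 0, 0, 0, 0], [0.034, 0.0045, 0, 0, 0, 0], [0.044, 0.0045, 0, 0, 0, 0], [0.054, 0.0045, 0, 0, 0, 0], [0.062, 0.0045, 0, 0, 0, 0], [0.07, 0.0045, 0, 0, 0, 0], [0.07, 0.0045, 0, 0, 0, 0], [0.07, 0.0045, 0, 0, 0, 0]]])

```text
clock: 9.5
position: [0.5617, 0.2175, 0.0503]
tool_rot: [2.105, 2.332, 0.004]
ft_force: [0.4, 0.5, 2.8]
width: 0.0235
gripper_force: 61.6
```

```bash
python3 -c "
from h import *
s=bot.state();print(s['ft_torque'],tool([.558,.2456,.0503]).round(4),rot_to(5.8).round(4))"
```

```text
[-0.17245676 -0.12932115  0.02135011] [ 0.0283 -0.0008  0.    ] [ 0.0022 -0.0013  0.001 ]
```

Call:
nudge_tcp(segments=[[[0.008, 0, 0, 0, 0, 0], [0.016, -0.0005, 0, 0, 0, 0], [0.023, -0.0005, 0, 0, 0, 0], [0.0285, -0.0005, 0, 0, 0, 0], [0.0285, -0.0005, 0, 0, 0, 0], [0.0285, -0.0005, 0, 0, 0, 0], [0.0285, -0.0005, 0, 0, 0, 0]]])

```text
clock: 10.08
position: [0.5584, 0.2442, 0.0503]
tool_rot: [2.106, 2.329, 0.002]
ft_force: [1.2, -3.0, 3.9]
width: 0.0234
gripper_force: 61.9
```

```bash
python3 - <<'E'
from h import *
s=bot.state();print(s['ft_torque'],tool([.558,.2456,.0503]).round(4))
a=bot.get_image("side")[:,:,::-1];b=bot.get_image("top")[:,:,::-1]
cv2.imwrite("pics/a6.png",a);cv2.imwrite("pics/b6.png",b)
f=cv2.resize(a[150:270,190:320],None,fx=3.6,fy=3.6,interpolation=cv2.INTER_CUBIC)
g=cv2.resize(b[160:240,210:290],None,fx=4,fy=4,interpolation=cv2.INTER_CUBIC)
g=cv2.copyMakeBorder(g,0,f.shape[0]-g.shape[0],0,0,cv2.BORDER_CONSTANT);o=np.hstack([f,g]);print(o.shape,f.shape);cv2.imwrite("pics/c6.png",o)
E
```

```text
[-0.54568609 -0.23965272 -0.00151737] [ 0.0014 -0.0003 -0.    ]
(432, 788, 3) (432, 468, 3)
```

View pics/c6.png

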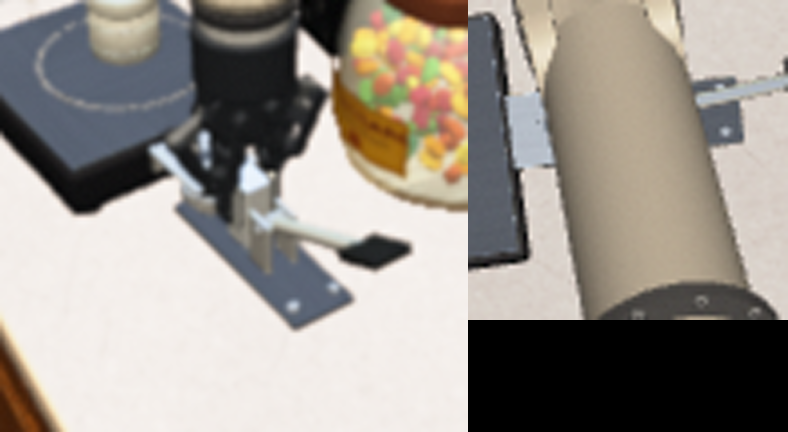

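The jack's saddle is under the tab (side crop: tab edge at about (175,165), block at (253,175)). 1.4 mm is still missing, so nudge on, then release and rise.

Call:
nudge_tcp(segments=[[[0.001, 0, 0, 0, 0, 0], [0.0018, 0, 0, 0, 0, 0], [0.0018, 0, 0, 0, 0, 0], [0.0018, 0, 0, 0, 0, 0], [0.0018, 0, 0, 0, 0, 0]]])

```text
clock: 10.6
position: [0.5584, 0.2443, 0.0503]
tool_rot: [2.107, 2.327, -0.001]
ft_force: [1.0, -6.3, 5.4]
width: 0.0236
gripper_force: 62.2
```

Call:
nudge_tcp(segments=[[[0, 0, 0, 0, 0, 0], [0, 0, 0, 0, 0, 0], [0, 0, 0, 0, 0, 0], [0, 0, 0, 0, 0, 0], [0, 0, -0.04, 0, 0, 0], [0, 0, -0.08, 0, 0, 0], [-0.04, 0, -0.1, 0, 0, 0], [-0.08, 0, -0.1, 0, 0, 0], [-0.12, 0, -0.1, 0, 0, 0], [-0.16, 0, -0.1, 0, 0, 0], [-0.2, 0, -0.1, 0, 0, 0], [-0.24, 0, -0.1, 0, 0, 0], [-0.24, 0, -0.1, 0, 0, 0], [-0.24, 0, -0.1, 0, 0, 0]]], jaw=0.06)

```text
clock: 11.77
position: [0.5815, 0.0035, 0.1498]
tool_rot: [2.114, 2.322, -0.001]
ft_force: [-0.4, 0.4, -0.8]
width: 0.0599
gripper_force: 0.0
```

```bash
python3 - <<'E'
from h import *
b=bot.get_image("top")[:,:,::-1];cv2.imwrite("pics/b7.png",b);cv2.imwrite("pics/a7.png",bot.get_image("side")[:,:,::-1])
x0,y0=200,150
g=cv2.resize(b[y0:240,x0:330],None,fx=6,fy=6,interpolation=cv2.INTER_CUBIC);cv2.imwrite("pics/c7.png",g)
E
```

```text
(no output)
```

View pics/c7.png

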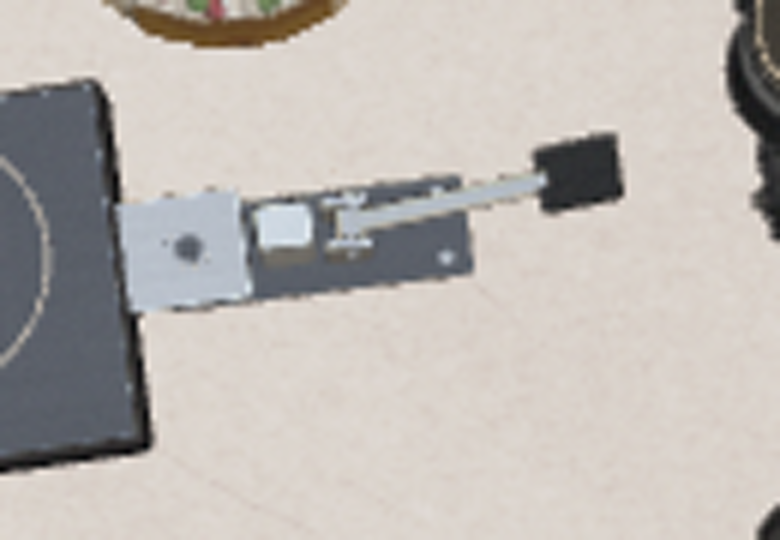

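The jack lies under the tab in line with it: boss (189,248), block top (286,227), paddle (579,173). Checking the geometry.

```bash
python3 - <<'E'
from h import *
b=cv2.imread("pics/b7.png").astype(int)
w=lambda x,y:((x+.5)/6+199.5,(y+.5)/6+149.5)
def cen(box,f):
    x0,y0,x1,y1=box;c=b[y0:y1,x0:x1];m=f(c).astype(np.uint8);n,l,st,ce=cv2.connectedComponentsWithStats(m)
    i=1+np.argmax(st[1:,4]);cs=cv2.findContours((l==i).astype(np.uint8),0,1)[0][0];r=cv2.minAreaRect(cs);print(st[i,4],r)
    return ce[i]+[x0,y0]
bl=cen((242,182,253,194),lambda c:(c[:,:,0]-c[:,:,2]>4)&(c.min(2)>175));pd=cen((285,170,306,188),lambda c:c.max(2)<70)
B=plane("top",w(189,248),.0545);K=plane("top",bl,.068);K2=plane("top",w(286,227),.068);D=plane("top",pd,.104)
th=np.radians(5.8);d=np.array([-np.sin(th),np.cos(th)]);x=np.array([np.cos(th),np.sin(th)])
for n,q in(("blk",K),("blk2",K2),("paddle",D)):v=(q-B)[:2];print(n,q,"hobx",v@x,"hoby",v@d)
v=(K-D)[:2];print("jack yaw",np.degrees(np.arctan2(-v[0],v[1])),np.linalg.norm(v))
for p,q in(((472,268),(140,312)),):
    v=(plane("top",w(*q),.008)-plane("top",w(*p),.008))[:2];print("base yaw",np.degrees(np.arctan2(-v[0],v[1])))
s=bot.state();print(s["position"])
E
```

```text
58 ((5.0, 5.0), (6.0, 8.0), 90.0)
125 ((11.000001907348633, 8.5), (10.001923561096191, 13.139781951904297), 78.69007110595703)
blk [0.55791139 0.24439294 0.068     ] hobx 0.0027467888383390015 hoby -0.051379116192555474
blk2 [0.55698888 0.24336193 0.068     ] hobx 0.0017248071390476858 hoby -0.05231162242790953
paddle [0.57282337 0.09242596 0.104     ] hobx 0.0022252027459245156 hoby -0.20407507589505905
jack yaw 5.604287123408588 0.15269685052914614
base yaw 5.87770112854203
[0.58151579 0.00928204 0.14932765]
```

Call:
nudge_tcp(segments=[[[0.04, 0, 0, 0, 0, 0], [0.08, 0, 0, 0, 0, 0], [0.12, 0, 0, 0, 0, 0], [0.16, 0, 0, 0, 0, 0], [0.2, 0, 0, 0, 0, 0], [0.24, 0, 0, 0, 0, 0], [0.24, 0, 0, 0, 0, 0], [0.24, 0, 0, 0, 0, 0], [0.24, 0, 0.04, 0, 0, 0], [0.24, 0, 0.08, 0, 0, 0], [0.24, 0, 0.1, 0, 0, 0], [0.24, 0, 0.1, 0, 0, 0], [0.24, 0, 0.1, 0, 0, 0]]])

```text
clock: 12.95
position: [0.5564, 0.2459, 0.0488]
tool_rot: [-2.106, -2.33, 0.004]
ft_force: [1.2, 0.5, 0.4]
width: 0.0602
gripper_force: 0.0
```

Call:
nudge_tcp(segments=[[[0, 0, 0, 0, 0, 0], [0, 0, 0, 0, 0, 0], [0, 0, 0, 0, 0, 0], [0, 0, 0, 0, 0, 0], [0, 0, 0, 0, 0, 0], [0, 0, 0, 0, 0, 0], [0, 0, 0, 0, 0, 0], [0, 0, 0, 0, 0, 0]]], jaw=0)

```text
clock: 13.62
position: [0.5587, 0.2469, 0.0522]
tool_rot: [2.106, 2.33, 0.005]
ft_force: [-1.8, 0.0, 6.4]
width: 0.0237
gripper_force: 62.4
```

Call:
nudge_tcp(segments=[[[0, 0, -0.002, 0, 0, 0], [0, 0, -0.002, 0, 0, 0], [0, 0, -0.002, 0, 0, 0]]])

```text
clock: 13.87
position: [0.5575, 0.2465, 0.0523]
tool_rot: [-2.106, -2.331, -0.001]
ft_force: [-1.2, -1.5, 0.6]
width: 0.0238
gripper_force: 61.6
```

Call:
nudge_tcp(segments=[[[0.001, -0.001, 0, 0, 0, 0], [0.002, -0.002, 0, 0, 0, 0], [0.003, -0.002, 0, 0, 0, 0], [0.003, -0.002, 0, 0, 0, 0], [0.003, -0.002, 0, 0, 0, 0]]])

```text
clock: 14.28
position: [0.5566, 0.2474, 0.0522]
tool_rot: [2.107, 2.327, 0.001]
ft_force: [3.4, -4.0, 1.4]
width: 0.0234
gripper_force: 61.8
```

Call:
nudge_tcp(segments=[[[0, 0, 0, 0, 0, 0], [0, 0, 0, 0, 0, 0]]])

```text
clock: 14.45
position: [0.5565, 0.2474, 0.0522]
tool_rot: [2.107, 2.327, 0.0]
ft_force: [3.0, -4.7, 0.5]
width: 0.0228
gripper_force: 61.8
```

Call:
nudge_tcp(segments=[[[0.001, 0, 0, 0, 0, 0], [0.001, 0, 0, 0, 0, 0], [0.001, 0, 0, 0, 0, 0]]])

```text
clock: 14.7
position: [0.5561, 0.2484, 0.0522]
tool_rot: [2.107, 2.327, -0.0]
ft_force: [2.4, -4.1, 2.2]
width: 0.0237
gripper_force: 61.9
```

Call:
nudge_tcp(segments=[[[-0.001, 0.001, 0, 0, 0, 0], [-0.001, 0.001, 0, 0, 0, 0], [-0.001, 0.001, 0, 0, 0, 0], [-0.001, 0.001, 0, 0, 0, 0], [0, 0, -0.04, 0, 0, 0], [0, 0, -0.08, 0, 0, 0], [-0.04, 0, -0.1, 0, 0, 0], [-0.08, 0, -0.1, 0, 0, 0], [-0.12, 0, -0.1, 0, 0, 0], [-0.16, 0, -0.1, 0, 0, 0], [-0.2, 0, -0.1, 0, 0, 0], [-0.24, 0, -0.1, 0, 0, 0], [-0.24, 0, -0.1, 0, 0, 0], [-0.24, 0, -0.1, 0, 0, 0]]], jaw=0.06)

```text
clock: 15.87
position: [0.5792, 0.0073, 0.1521]
tool_rot: [2.114, 2.322, -0.001]
ft_force: [0.1, 0.6, -0.8]
width: 0.06
gripper_force: 0.0
```

```bash
cat > m.py <<'E'
from h import *
b=bot.get_image("top")[:,:,::-1].astype(int);a=bot.get_image("side")[:,:,::-1]
import sys;cv2.imwrite(f"pics/t{sys.argv[1]}.png",b.astype(np.uint8));cv2.imwrite(f"pics/s{sys.argv[1]}.png",a)
def cen(box,f):
    x0,y0,x1,y1=box;c=b[y0:y1,x0:x1];m=f(c).astype(np.uint8);n,l,st,ce=cv2.connectedComponentsWithStats(m)
    i=1+np.argmax(st[1:,4]);return ce[i]+[x0,y0]
bl=cen((242,182,253,194),lambda c:(c[:,:,0]-c[:,:,2]>4)&(c.min(2)>175));pd=cen((280,170,310,188),lambda c:c.max(2)<70)
B=np.array([.5545-.005,.2957]);B=plane("top",(231.08,190.9),.0545)
K=plane("top",bl,.068);D=plane("top",pd,.104)
th=np.radians(5.8);d=np.array([-np.sin(th),np.cos(th)]);x=np.array([np.cos(th),np.sin(th)])
for n,q in(("blk",K),("paddle",D)):v=(q-B)[:2];print(n,q,"hobx",v@x,"hoby",v@d)
E
python3 m.py 8
```

```text
blk [0.55609458 0.24690922 0.068     ] hobx 0.0011388866831486483 hoby -0.048696257543857806
paddle [0.57012687 0.09437716 0.104     ] hobx -0.0003149809929170917 hoby -0.20186551308742257
```

The jack is now centred to within about 1 mm. Shutting the fingers and going above the paddle.

Call:
nudge_tcp(segments=[[[0.03, 0, 0, 0, 0, 0], [0.06, 0, 0, 0, 0, 0], [0.087, 0.0005, 0, 0, 0, 0], [0.087, 0.0005, 0, 0, 0, 0], [0.087, 0.0005, 0, 0, 0, 0], [0.087, 0.0005, 0, 0, 0, 0], [0.087, 0.0005, 0, 0, 0, 0], [0.087, 0.0005, 0, 0, 0, 0]]], jaw=0)

```text
clock: 16.63
position: [0.5711, 0.0968, 0.1518]
tool_rot: [2.108, 2.329, -0.001]
ft_force: [0.8, -0.7, -1.0]
width: -0.0002
gripper_force: 0.0
```

```bash
python3 -c "
from h import *
print(tool([.571,.0945,.15]).round(4),bot.state()['width'],R.from_rotvec(bot.state()['tool_rot']).as_matrix().round(3))"
```

```text
[-0.0022 -0.0003  0.0018] -0.00022851540359379626 [[-0.099  0.995  0.   ]
 [ 0.995  0.099 -0.001]
 [-0.001  0.    -1.   ]]
```

Call:
nudge_tcp(segments=[[[-0.002, 0, 0.01, 0, 0, 0], [-0.002, 0, 0.02, 0, 0, 0], [-0.003, 0, 0.026, 0, 0, 0], [-0.006, 0, 0.032, 0, 0, 0], [-0.009, 0, 0.039, 0, 0, 0], [-0.011, 0, 0.046, 0, 0, 0], [-0.013, 0, 0.053, 0, 0, 0], [-0.015, 0, 0.06, 0, 0, 0], [-0.016, 0, 0.066, 0, 0, 0], [-0.0165, 0, 0.072, 0, 0, 0], [-0.017, 0, 0.078, 0, 0, 0], [-0.017, 0, 0.084, 0, 0, 0], [-0.017, 0, 0.088, 0, 0, 0], [-0.017, 0, 0.088, 0, 0, 0]]])

```text
clock: 17.8
position: [0.5726, 0.0819, 0.0654]
tool_rot: [-2.104, -2.33, -0.002]
ft_force: [-5.9, 1.6, 13.6]
width: -0.0002
gripper_force: 6.6
```

```bash
python3 m.py 9
```

```text
blk [0.55613911 0.24651643 0.068     ] hobx 0.001143493239125679 hoby -0.049091537094942204
paddle [0.57336082 0.10106071 0.104     ] hobx 0.0035778247258388164 hoby -0.19554298776568083
```

Call:
nudge_tcp(segments=[[[0, 0, 0.001, 0, 0, 0], [0, 0, 0.002, 0, 0, 0], [0, 0, 0.002, 0, 0, 0]]])

```text
clock: 18.15
position: [0.5727, 0.0819, 0.0648]
tool_rot: [-2.104, -2.33, -0.003]
ft_force: [-8.2, 1.3, 21.8]
width: -0.0001
gripper_force: 10.7
```

```bash
python3 - <<'E'
from h import *
a=bot.get_image("side")[:,:,::-1];b=bot.get_image("top")[:,:,::-1]
f=cv2.resize(a[140:250,170:300],None,fx=4,fy=4,interpolation=cv2.INTER_CUBIC)
g=cv2.resize(b[160:220,210:280],None,fx=4,fy=4,interpolation=cv2.INTER_CUBIC)
cv2.imwrite("pics/c10.png",np.hstack([f,cv2.copyMakeBorder(g,0,f.shape[0]-g.shape[0],0,0,cv2.BORDER_CONSTANT)]))
E
```

```text
(no output)
```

View pics/c10.png

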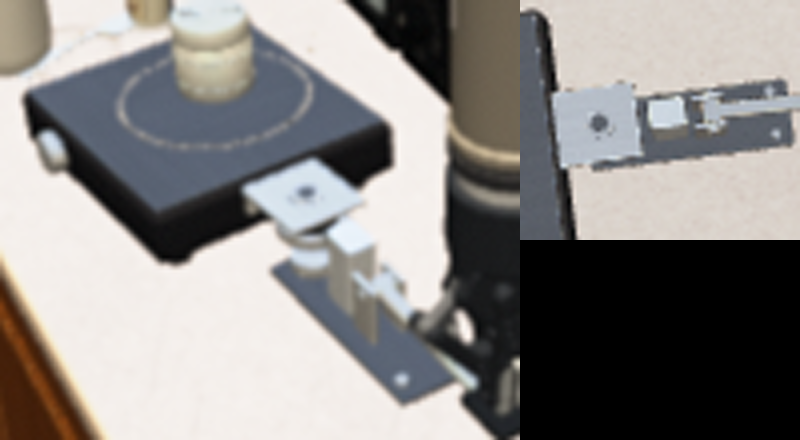

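The plate's edge is raised on the pad (side crop, saddle under the tab at (305,240)), the canister still stands, and the handle is at its stop. Letting the handle come up.

Call:
nudge_tcp(segments=[[[0, 0, -0.004, 0, 0, 0], [0, 0, -0.01, 0, 0, 0], [0.001, 0, -0.017, 0, 0, 0], [0.002, 0, -0.024, 0, 0, 0], [0.003, 0, -0.031, 0, 0, 0], [0.005, 0, -0.038, 0, 0, 0], [0.007, 0, -0.045, 0, 0, 0], [0.009, 0, -0.052, 0, 0, 0], [0.012, 0, -0.059, 0, 0, 0], [0.015, 0, -0.066, 0, 0, 0], [0.015, 0, -0.078, 0, 0, 0], [0.015, 0, -0.09, 0, 0, 0], [0.015, 0, -0.09, 0, 0, 0], [0.015, 0, -0.09, 0, 0, 0], [0.015, 0, -0.09, 0, 0, 0]]])

```text
clock: 19.5
position: [0.571, 0.0954, 0.1515]
tool_rot: [2.107, 2.33, -0.001]
ft_force: [-0.6, -0.2, -0.0]
width: -0.0002
gripper_force: 0.0
```

```bash
python3 m.py 11; python3 - <<'E'
from h import *
import numpy as np
a=cv2.imread("pics/s8.png").astype(int);c=cv2.imread("pics/s11.png").astype(int)
d=np.abs(a-c).max(2)>40
for n,(x0,y0,x1,y1) in {"hob":(175,140,240,210),"tab":(230,175,262,205),"jackbase":(240,205,275,240)}.items():print(n,d[y0:y1,x0:x1].sum())
E
```

```text
blk [0.55613911 0.24651643 0.068     ] hobx 0.001143493239125679 hoby -0.049091537094942204
paddle [0.57588688 0.1057605  0.104     ] hobx 0.006565894295951592 hoby -0.19112253611007526
hob 0
tab 0
jackbase 0
```

Everything returned to where it was and the jack has not shifted. Final press.

Call:
nudge_tcp(segments=[[[0, 0, 0.01, 0, 0, 0], [0, 0, 0.02, 0, 0, 0], [-0.001, 0, 0.026, 0, 0, 0], [-0.004, 0, 0.032, 0, 0, 0], [-0.007, 0, 0.039, 0, 0, 0], [-0.009, 0, 0.046, 0, 0, 0], [-0.011, 0, 0.053, 0, 0, 0], [-0.013, 0, 0.06, 0, 0, 0], [-0.014, 0, 0.066, 0, 0, 0], [-0.0145, 0, 0.072, 0, 0, 0], [-0.015, 0, 0.078, 0, 0, 0], [-0.015, 0, 0.084, 0, 0, 0], [-0.015, 0, 0.088, 0, 0, 0], [-0.015, 0, 0.0895, 0, 0, 0], [-0.015, 0, 0.0895, 0, 0, 0], [-0.015, 0, 0.0895, 0, 0, 0], [-0.015, 0, 0.0895, 0, 0, 0], [-0.015, 0, 0.0895, 0, 0, 0]]])

```text
clock: 21.1
position: [0.5733, 0.0812, 0.065]
tool_rot: [-2.106, -2.331, -0.003]
ft_force: [-7.0, 2.9, 19.9]
width: -0.0
gripper_force: 9.5
```

```bash
python3 m.py 12; python3 - <<'E'
from h import *
a=cv2.imread("pics/c10.png");c=cv2.imread("pics/s12.png")
f=cv2.resize(c[140:250,170:300],None,fx=4,fy=4,interpolation=cv2.INTER_CUBIC)
d=np.abs(a[:,:520].astype(int)-f).max(2)>40;print("diff vs first press, plate part",d[:,:400].sum());print(bot.state()["ft_force"],bot.state()["position"])
E
```

```text
blk [0.55613911 0.24651643 0.068     ] hobx 0.001143493239125679 hoby -0.049091537094942204
paddle [0.57207237 0.10124214 0.104     ] hobx 0.002314307654185218 hoby -0.1952322795422611
diff vs first press, plate part 0
[-6.03144301  3.5492334  19.4195563 ] [0.5733042  0.0812601  0.06495704]
```

The second press matches the first: handle at its stop, 20 N steady, plate picture identical. Handing in.

```bash
python3 -c "
from bench import bot
print(bot.sign_off())"
```

```text
the job is handed in; nothing more can be done
None
```

The job is handed in: the pad lies flat in the cup, centred under the lift point to about 1 mm, and after one trial pump the handle is held at its stop (about 20 N) with the jack carrying the raised edge; the canister still stands, I did not look at the salt shaker again but nothing went near it, and the job took about 21 s.

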